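# Load the bush feeder and stage the first bush

### The job

Pick the three long bushes out of the black parts tray and load them one after another, end to end, into the leaning tube of the bush feeder, so that the first drops into the pocket of the shuttle and the other two stack up on it. Then nudge the stiff shuttle along by its thumb plate until the line at its pocket meets the ready mark on the guide rails, without running past the mark (further on the bush falls through the drop opening). Leave the shorter spacers in the tray and everything else on the bench where it is.

Things in the scene. Friction and masses are not known exactly. Their poses are not given: they have to be found in the camera images.
- bush1_mid (a point): Centre (half-way up) of a long plain steel bush: a cylinder 28 mm in diameter and 40 mm long, about 110 g, both ends alike with a dark 18 mm bore; z is its axis. It starts standing on end in the tray. The three long bushes are alike, and it does not matter which goes in first.
- bush2_mid (a point): Centre of the second long bush, same as the first.
- bush3_mid (a point): Centre of the third long bush, same as the first.
- tray: Shallow black plastic tray, 155 mm (its x) by 220 mm (its y), walls 3 mm thick and 16 mm high, floor 3 mm thick; origin at the centre of its underside, on the bench. It is fixed. Parts stand in it in two rows along its y (68 mm apart in x) of up to three (66 mm apart in y), give or take 4 mm; the long bushes and the two other spacers are mixed.
- tube_mouth (a point): Centre of the top rim of the feeder's aluminium tube; z points up out of the tube along its axis, which leans 0.6 rad (34 deg) from vertical, towards the feeder's front (robot side); y is level, the way the shuttle travels. Bore 31.5 mm, belled out to about 38 mm in the last 6 mm below the rim; rim 45 mm across outside; an 8 mm slot in the upper side shows the stack.
- feeder: The bush feeder, bolted to the bench; origin under the centre of its 150 x 262 mm base. Down the tube from the mouth it is 90 mm to the tube's lower end and 132 mm to the deck floor, where the first bush rests in the shuttle's pocket. Bushes slide down by themselves once let go with their lower end in the bore. With three in and the shuttle home the top bush ends 12 mm below the rim.
- shuttle (a joint): Travel of the dark steel shuttle in m along +y of tube_mouth: 0 is home, against its stop, with the pocket under the tube (as it starts); it reads 0.055 with the pocket's line at the ready mark, 0.085 at its far stop. A stiff friction slide: it takes about 8 to 10 N to move, does not spring back and stays where it is left. Behind the pocket its flat top carries the rest of the stack.
- pocket (a point): Centre of the shuttle's pocket, a 34 mm square hole, at half the height of a bush lying home in it; axes as tube_mouth. It moves with the shuttle. 39 mm deep, so that a bush stands 1 mm proud.
- shuttle_line (a point): Middle of the white line scribed across the shuttle's dark top beside the pocket (level with the pocket's centre along the travel); axes as tube_mouth; moves with the shuttle. At home it is hidden under the tube's bridge and comes out as the shuttle advances.
- ready_mark (a point): Middle of the black ready mark across the top of the farther guide rail; axes as tube_mouth. Fixed, 55 mm in +y from the tube's axis.
- thumb_plate (a point): Centre of the outer (-y) face of the thumb plate at the shuttle's tail: a dark steel plate 44 mm wide (x), 8 mm thick (y); its upper edge is 14 mm (z) above this point, the rail tops 14 mm below it; axes as tube_mouth. Pushed towards +y it moves the shuttle from home towards the mark. It stands 125 mm in -y from the pocket; nothing stands beyond it.
- short_bush_mid (a point): Centre of a shorter steel bush, 28 mm in diameter, 20 mm high, standing in the tray: leave it.
- headset_spacer_mid (a point): Centre of a flat steel headset spacer, 40 mm in diameter, 12 mm high, lying in the tray: leave it.
- grease_jar: Bystander: white jar, 60 mm in diameter, 55 mm high; origin under its centre.
- screwdriver: Bystander: screwdriver lying on the bench, 200 mm long.
- spanner: Bystander: spanner lying on the bench, 170 mm long.
- hub: Bystander: aluminium wheel hub standing on end, flanges 60 mm in diameter, 72 mm high; origin under its centre.
Things that resemble listed ones, but are neither listed nor needed, are in the scene too. Leave any purple look-alike of the part that bears bush1_mid alone.

How it is judged:
By the outcome, as a careful person would: the job done as asked, in the order asked, and still so for the second after the job is handed in, with the robot touching nothing.
It also fails if it takes over 72 s, if anything falls off the work surface, if the arm or the gripper's body presses on something with over 40 N, if the wrist force passes 120 N, or if a joint passes its speed limit or range.

### The arm

A 6-joint arm with a two-finger parallel gripper is mounted at the origin on the work surface. World frame = base frame: x ahead of the robot, y to its left, z up, the work surface at z = 0. Lengths are in m, angles in rad, forces in N, time in s.
With the tool pointing down it reaches from about 0.3 to 0.875 m from the base axis. Payload 6.4 kg.
Tool frame: the origin (TCP) lies midway between the tips of the shut fingers; the grasp point (between the pads) lies 19 mm behind it; z points along the fingers, y is the line along which they close (so a half turn about z gives the same grasp; the last joint's range is limited). The gripper opens to 85 mm and grips with 20 to 120 N. Pads are 22 mm wide; open, the fingers measure 114 mm over their backs; the gripper's body (76 mm by 85 mm) begins 54 mm behind the grasp point. The pads swing forward as they close: fully open they stand 13 mm farther back than shut.
Start: joints at [0.97, 0.181, 1.607, -0, 1.354, -0.206], TCP at [0.221, 0.531, 0.208] pointing down, gripper open.
Joint ranges: [-2.99, 2.99], [-0.89, 2.07], [0.3, 2.58], [-1.14, 4.28], [0, 2.63], [-3.12, 3.12]. Speed limits (rad/s): [2.57, 2.57, 3.01, 3.14, 3.14, 3.14].

### API

Orientations are given as a unit quaternion [w, x, y, z].
In Python, from bench import status, camera, ctrl gives the robot as it stands. The module is installed in compiled form; this text tells all that it offers.
- The arm moves only by the shell command python3 -m handwheel 'ROWS'. ROWS is JSON, a list that holds one entry, the list of rows, each a list of 7 numbers: the opening, from -1 (shut) to 1 (fully open), then the shift along the tool's x, y, z in cm, then the turn, a rotation vector about the tool's x, y, z in degrees. A call has 1 to 10 rows; each row is the pose to reach, as a shift and turn from the pose commanded when the call began, along the tool's axes at that moment; what a row does not reach only later rows make up. A row lasts 1/8 s, in which the tool goes at most 62.5 mm and 10.7 degrees, less where a joint would pass 70% of its speed; a pose out of reach is approached as far as the arm can. A call with a gripper value outside its range is refused whole. The fingers move at their own pace and stop on an object; the grip force is fixed at half the most. Time passes only in rows, so rows that repeat a pose let the fingers close. It gives the time, the measured TCP pose, the force, the opening and the grip force at its end, in the units of the state.
- status.get_obs(): the state, without advancing time (a new reading comes with each control period).
- camera(name): name is "side" or "top" or "wrist"; returns a dict with "frame" (400x640x3 uint8, blue, green, red), "depth" (400x640 float32, m along the optical axis (not along the pixel's ray), 0 where there is no reading), "fx", "fy", "cx", "cy" (pixels), "dist" ([k1, k2, p1, p2, k3] as OpenCV has them; the pictures are not rectified), "extrinsics" (4x4, takes a point from camera to world coordinates); the wrist camera has in their place "hand_eye" (4x4, takes a point from camera to tool coordinates, whose origin is the TCP and whose axes are the flange's). Camera axes: x right, y down, z forward; pixel columns grow to the right and rows downward; lengths in m; the calibration is good to about 2 mm. A picture is of the moment at which its call begins: read the wrist's pose just before it.
- ctrl.hand_in(): hands the job in; it is judged then, once.
The state is a dict: "time_s": time; "q": joint angles; "dq": joint speeds; "joint_efforts": joint torques, N m; "eef_pos": TCP position; "eef_rot": TCP orientation; "wrist_force": force on the tool from outside, world axes, zero at the start; "torque": the same for the moment, N m; "opening": opening from 0.0 (shut) to 1.0 (fully open); "grasp_force": force on a finger pad.
Only numpy, scipy, OpenCV 4.12 (cv2) and the standard library are available. Lean on these libraries where they do the work, as an engineer would, in place of code of your own. Each camera call takes 0.05 s, during which the arm holds its last target. There are 200 camera calls.

## Working session

There is one attempt and no reset: what is moved stays moved. The work goes in short steps, Python scripts to look and compute and a shell command to move; the robot and the scene stay as the last step left them, time stands still between calls to the robot, and variables do not carry over. Pictures are saved under pics/ and viewed, at most 10 in all, crops included, and the job is handed in when it is done.

```bash
mkdir -p pics; cat > h.py <<'E'
import numpy as np, cv2
from bench import status, camera, ctrl
from scipy.spatial.transform import Rotation as R
def T():
    o=status.get_obs(); q=o['eef_rot']; M=np.eye(4); M[:3,:3]=R.from_quat([q[1],q[2],q[3],q[0]]).as_matrix(); M[:3,3]=o['eef_pos']; return M
def cam(n):
    M=T(); c=camera(n); c['E']=np.array(c['extrinsics']) if n!='wrist' else M@np.array(c['hand_eye']); return c
def cloud(c):
    K=np.array([[c['fx'],0,c['cx']],[0,c['fy'],c['cy']],[0,0,1]]); v,u=np.mgrid[0:400,0:640]
    p=cv2.undistortPoints(np.stack([u,v],-1).reshape(-1,1,2).astype(np.float32),K,np.array(c['dist'])).reshape(400,640,2)
    d=c['depth'][...,None]; P=np.concatenate([p*d,d],-1); W=P@c['E'][:3,:3].T+c['E'][:3,3]; W[c['depth']==0]=np.nan; return W
E
python3 - <<'E'
from h import *
for n in ('top','side'):
    c=cam(n); cv2.imwrite(f'pics/{n}0.png',c['frame']); np.savez(f'{n}0.npz',W=cloud(c),f=c['frame'])
    print(n,np.round(c['E'],3).tolist(),c['fx'])
print(status.get_obs())
E
```

```text
top [[-0.014, -0.992, 0.128, 0.408], [-1.0, 0.012, -0.018, 0.029], [0.017, -0.128, -0.992, 1.124], [0.0, 0.0, 0.0, 1.0]] 368.9902883898934
side [[0.999, -0.038, 0.014, 0.515], [-0.037, -0.715, 0.698, -0.611], [-0.017, -0.698, -0.716, 0.788], [0.0, 0.0, 0.0, 1.0]] 376.27780658908375
{'time_s': 0.1, 'q': array([ 9.69702928e-01,  1.81457786e-01,  1.60793481e+00,  4.06727583e-06,
        1.35378385e+00, -2.06290892e-01]), 'dq': array([ 1.84134563e-05, -1.39039142e-03, -1.41773537e-03, -6.17428154e-05,
       -6.38488247e-04, -7.90975580e-04]), 'joint_efforts': array([ 1.39720512e-05, -4.45875764e+01, -3.52238345e+01, -4.38270890e-04,
        4.18180090e-03,  1.22309152e-05]), 'eef_pos': array([0.22082544, 0.53032077, 0.20686635]), 'eef_rot': array([-3.12895204e-04,  1.96122088e-01,  9.80579165e-01, -7.27459843e-04]), 'wrist_force': array([-0.67601114, -0.57459107, -0.57149753]), 'torque': array([0.04590395, 0.05785116, 0.05401203]), 'grasp_force': 0.0, 'opening': 0.9974123833256917}
```

View pics/top0.png

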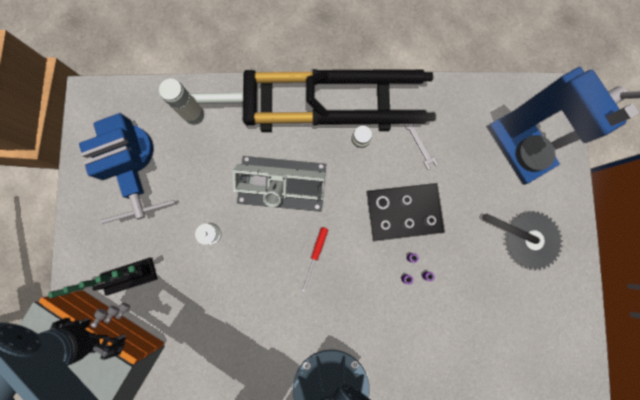

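View pics/side0.png

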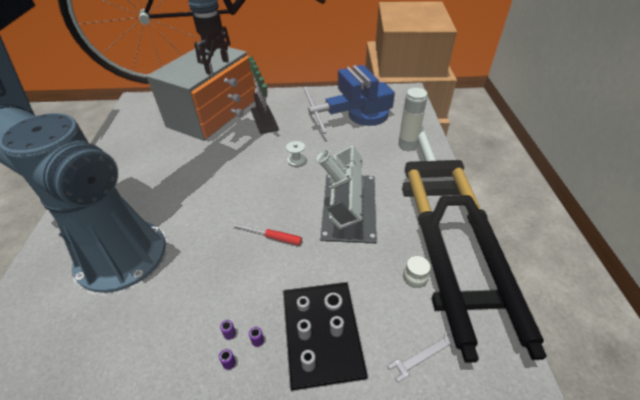

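Top view: the tray is at about (405,211). It holds a wide spacer at (383,202) and four candidate bushes at (407,199), (386,225), (409,224) and (432,220), one of which is the short one. The purple look-alikes to leave are at (412,257), (407,279) and (428,275). The feeder is at (280,185), with its tube mouth near (272,199). Next I'll tell the bushes apart by height.

```bash
python3 - <<'E'
from h import *
for n in ('top','side'):
    W=np.load(n+'0.npz')['W']
    x,y,z=np.moveaxis(W,-1,0)
    m=(z>0.008)&(z<0.07)&(x>.35)&(x<.62)&(y<-.1)&(y>-.42)
    k,l,s,ce=cv2.connectedComponentsWithStats(((z>0.0085+0.0095)&m).astype(np.uint8))
    for i in range(1,k):
        if s[i,4]>8:
            q=W[l==i]; t=q[q[:,2]>np.percentile(q[:,2],90)-.006]
            print(n,ce[i].round(),s[i,4],'ztop',np.percentile(q[:,2],90).round(4),'mid',((t.max(0)+t.min(0))/2).round(4))
W=np.load('top0.npz')['W'];x,y,z=np.moveaxis(W,-1,0)
m=(x>.38)&(x<.62)&(y>.0)&(y<.3)&(z>.012)
q=W[m];print(q.min(0),q.max(0))
f=np.load('top0.npz')['f']
a=cv2.resize(f[140:225,215:345],None,fx=5.5,fy=5.5,interpolation=cv2.INTER_CUBIC)
cv2.imwrite('pics/feed.png',a)
# base rectangle
b=(x>.36)&(x<.62)&(y>-.05)&(y<.3)&(z>.003)
k,l,s,ce=cv2.connectedComponentsWithStats(b.astype(np.uint8))
for i in range(1,k):
    if s[i,4]>200: print(s[i], cv2.minAreaRect(W[l==i][:,:2].astype(np.float32)))
E
```

```text
top [406. 200.] 85 ztop 0.0444 mid [ 0.5459 -0.234   0.0426]
top [430. 220.] 92 ztop 0.045 mid [ 0.4852 -0.3042  0.0441]
top [408. 223.] 87 ztop 0.0449 mid [ 0.4772 -0.2376  0.043 ]
top [385. 225.] 67 ztop 0.0246 mid [ 0.4736 -0.1709  0.0236]
top [413. 258.] 86 ztop 0.0411 mid [ 0.3746 -0.2486  0.04  ]
side [302. 302.] 118 ztop 0.0243 mid [ 0.4743 -0.1712  0.0227]
side [336. 324.] 190 ztop 0.0443 mid [ 0.5463 -0.2343  0.0428]
side [303. 328.] 194 ztop 0.0441 mid [ 0.4764 -0.2392  0.0425]
side [255. 335.] 189 ztop 0.0414 mid [ 0.3755 -0.2491  0.0393]
side [307. 359.] 214 ztop 0.0447 mid [ 0.4853 -0.3047  0.0427]
[0.38152122 0.00331815 0.01204498] [0.61997379 0.26699826 0.19757977]
[ 232  171   93   42 3031] ((0.567432165145874, 0.1516110599040985), (0.10501831769943237, 0.28321245312690735), 0.04141140729188919)
[310 227  18  38 295] ((0.41469404101371765, 0.03045293316245079), (0.03265093266963959, 0.11459997296333313), 75.9100570678711)
```

View pics/feed.png

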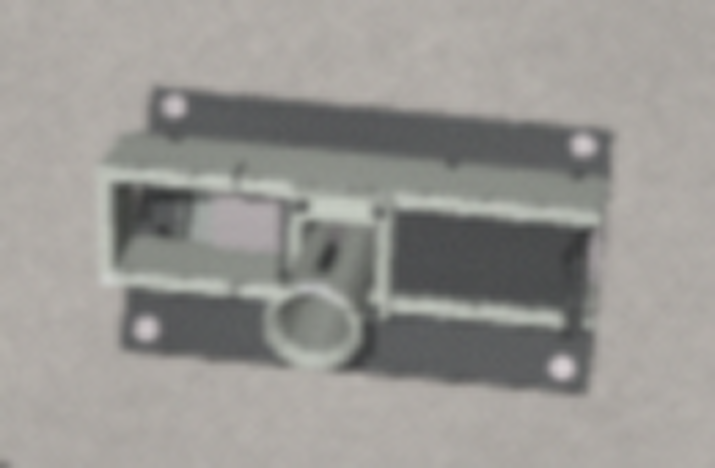

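The long bushes are at about (0.546,-0.234), (0.485,-0.304) and (0.477,-0.238). The one at (0.474,-0.171) is only 20 mm high, so it's the short one. The feeder crop shows the base bolts at (173,106), (583,146), (146,327) and (562,368), the rim at (315,322), and the ready mark near (237,172). Next I'll fit the feeder.

```bash
cat >> h.py <<'E'
def rows(pos,Rt):   # shift cm / turn deg in the present tool frame
    M=T(); d=M[:3,:3].T@(np.array(pos)-M[:3,3])*100; r=R.from_matrix(M[:3,:3].T@Rt).as_rotvec(degrees=True)
    print(pos,'->',d.round(2).tolist(),r.round(1).tolist())
def down(yaw): # tool y along (cos,sin) of yaw deg+90
    a=np.radians(yaw); y=np.array([-np.sin(a),np.cos(a),0]); z=np.array([0,0,-1.]); return np.stack([np.cross(y,z),y,z],1)
E
python3 - <<'E'
from h import *
D=np.load('top0.npz');W=D['W']
bolt=np.array([[173,106],[583,146],[146,327],[562,368]])/5.5+[215,140]
B=np.array([np.nanmedian(W[int(v)-1:int(v)+2,int(u)-1:int(u)+2].reshape(-1,3),0) for u,v in bolt]);print(B.round(4))
yv=(B[0]-B[1]+B[2]-B[3])[:2]; xv=(B[0]-B[2]+B[1]-B[3])[:2]
yaw=np.arctan2(-yv[0],yv[1]); print('yaw',np.degrees(yaw),np.degrees(np.arctan2(xv[1],xv[0])))
c=B.mean(0);print('c',c)
ex=np.array([np.cos(yaw),np.sin(yaw),0]);ey=np.array([-np.sin(yaw),np.cos(yaw),0]);ez=np.array([0,0,1])
n=-np.sin(.6)*ex+np.cos(.6)*ez; tx=np.cross(ey,n)
for nm in ('top','side'):
    W=np.load(nm+'0.npz')['W'].reshape(-1,3); W=W[np.isfinite(W).all(1)]
    P=(W-[c[0],c[1],0])@np.stack([tx,ey,n],1)
    m=(np.abs((W-c)@ex)<.11)&(np.abs((W-c)@ey)<.15)&(W[:,2]>.012)
    P=P[m]; h=np.percentile(P[:,2],99.3)
    for hh in (h,):
        q=P[P[:,2]>hh-.006]; print(nm,'h',h,len(q),q.min(0),q.max(0),np.median(q,0))
    print(np.histogram(P[:,2],bins=np.arange(.0,.24,.01)))
E
```

```text
[[0.682  0.2491 0.0135]
 [0.658  0.0189 0.013 ]
 [0.5585 0.2632 0.012 ]
 [0.5342 0.0325 0.0136]]
yaw -5.98618750840963 -6.399369059731739
c [0.60817719 0.14090669 0.01300948]
top h 0.1947217620671648 98 [ 0.01901703 -0.01982981  0.18889495] [0.06335762 0.02224526 0.19612962] [0.03426797 0.00151565 0.19284515]
(array([  6,  10,   6,   3,  27, 127, 287, 185, 192, 396, 837, 183,  45,
        61,  36,  41,  40,  40,  55,  84,   0,   0,   0]), array([0.  , 0.01, 0.02, 0.03, 0.04, 0.05, 0.06, 0.07, 0.08, 0.09, 0.1 ,
       0.11, 0.12, 0.13, 0.14, 0.15, 0.16, 0.17, 0.18, 0.19, 0.2 , 0.21,
       0.22, 0.23]))
side h 0.19471618746382424 90 [ 0.01961538 -0.023047    0.18872048] [0.06335572 0.02182283 0.19730068] [0.04009952 0.00345626 0.19341727]
(array([ 32,  18,  31,  45,  62,  63, 248, 238, 253, 282, 667, 245, 100,
        90,  46,  51,  48,  53,  88,  79,   0,   0,   0]), array([0.  , 0.01, 0.02, 0.03, 0.04, 0.05, 0.06, 0.07, 0.08, 0.09, 0.1 ,
       0.11, 0.12, 0.13, 0.14, 0.15, 0.16, 0.17, 0.18, 0.19, 0.2 , 0.21,
       0.22, 0.23]))
```

```bash
cat >> h.py <<'E'
c=np.array([.60818,.14091,0]); yaw=np.radians(-6.1)
ex=np.array([np.cos(yaw),np.sin(yaw),0]);ey=np.array([-np.sin(yaw),np.cos(yaw),0]);n=-np.sin(.6)*ex+np.cos(.6)*np.array([0,0,1]);tx=np.cross(ey,n)
mouth=c+.0413*tx+.0005*ey+.194*n
Rm=np.stack([-tx,ey,-n],1)
E
python3 - <<'E'
from h import *
print(mouth); print(np.array(camera('wrist')['hand_eye']).round(3).tolist())
rows([.221,.531,.3],down(0)); rows([.485,-.275,.22],down(0))
E
```

```text
[0.53320608 0.14942525 0.18343484]
[[0.001, -0.952, -0.305, 0.078], [1.0, 0.001, 0.001, 0.0], [-0.0, -0.305, 0.952, -0.166], [0.0, 0.0, 0.0, 1.0]]
[0.221, 0.531, 0.3] -> [0.01, 0.05, -9.3] [-0.1, -0.0, -22.6]
[0.485, -0.275, 0.22] -> [-55.36, -64.19, -1.23] [-0.1, -0.0, -22.6]
```

```bash
python3 -m handwheel '[[[0.18,0,0,-6,0,0,-10],[0.18,-12,-14,-9,0,0,-22.6],[0.18,-55.4,-64.2,-9,0,0,-22.6],[0.18,-55.4,-64.2,-9,0,0,-22.6],[0.18,-55.4,-64.2,-9,0,0,-22.6],[0.18,-55.4,-64.2,-9,0,0,-22.6],[0.18,-55.4,-64.2,-9,0,0,-22.6],[0.18,-55.4,-64.2,-5,0,0,-22.6],[0.18,-55.4,-64.2,-1.2,0,0,-22.6],[0.18,-55.4,-64.2,-1.2,0,0,-22.6]]]'; python3 - <<'E'
from h import *
print(status.get_obs()['q'].round(2)); rows([.485,-.275,.22],down(0))
E
```

```text
time_s: 1.4
eef_pos: [0.3956, -0.0021, 0.2633]
eef_rot: [0.001, 0.0, 1.0, -0.0]
wrist_force: [0.9, 0.5, -0.4]
opening: 0.59
grasp_force: 0.0
[-0.31 -0.3   1.95  0.    1.49 -1.88]
[0.485, -0.275, 0.22] -> [-8.95, -27.28, 4.34] [-0.0, 0.1, -0.0]
```

```bash
python3 -m handwheel '[[[0.18,-9,-27.3,4.3,0,0,0],[0.18,-9,-27.3,4.3,0,0,0],[0.18,-9,-27.3,4.3,0,0,0],[0.18,-9,-27.3,4.3,0,0,0],[0.18,-9,-27.3,4.3,0,0,0],[0.18,-9,-27.3,4.3,0,0,0],[0.18,-9,-27.3,4.3,0,0,0]]]'; cat > look.py <<'E'
from h import *
import sys
c_=cam('wrist'); cv2.imwrite(f'pics/{sys.argv[1]}.png',c_['frame']); W=cloud(c_); z=W[...,2]
for lo,hi,t in ((.033,.055,'long'),(.018,.033,'short')):
    k,l,s,ce=cv2.connectedComponentsWithStats(((z>lo)&(z<hi)).astype(np.uint8))
    for i in range(1,k):
        if s[i,4]>150:
            q=W[l==i]; zt=np.percentile(q[:,2],80); q=q[q[:,2]>zt-.005]
            (cx,cy),r=cv2.minEnclosingCircle(q[:,:2].astype(np.float32)); print(t,ce[i].round(),s[i,4],zt.round(4),round(cx,4),round(cy,4),'r',round(r,4))
E
python3 look.py w1
```

```text
time_s: 2.28
eef_pos: [0.4849, -0.2723, 0.2198]
eef_rot: [-0.0, 0.0, 1.0, 0.001]
wrist_force: [0.2, 0.8, -0.0]
opening: 0.586
grasp_force: 0.0
long [298.  13.] 631 0.0407 0.3205 -0.2933 r 0.0141
long [360.   8.] 448 0.0406 0.3131 -0.2295 r 0.0141
long [341.  68.] 560 0.0404 0.3747 -0.248 r 0.0139
long [ 74. 141.] 886 0.0342 0.4543 -0.5527 r 0.0878
long [347. 161.] 453 0.0435 0.4764 -0.2379 r 0.0141
long [292. 168.] 449 0.0433 0.4839 -0.3039 r 0.014
long [349. 216.] 412 0.0433 0.546 -0.2334 r 0.0143
long [549. 236.] 154 0.0462 0.5727 0.0234 r 0.0102
long [540. 267.] 222 0.0505 0.6176 0.0216 r 0.0095
long [ 73. 294.] 1242 0.0508 0.6799 -0.6313 r 0.054
long [ 90. 350.] 156 0.0506 0.7539 -0.6065 r 0.0209
long [434. 362.] 315 0.0547 0.7573 -0.101 r 0.0332
long [603. 369.] 469 0.0531 0.783 0.1476 r 0.0547
short [571. 110.] 1662 0.0253 0.4212 0.0288 r 0.0499
short [ 77. 136.] 2693 0.032 0.4585 -0.5551 r 0.0928
short [400. 156.] 408 0.0234 0.4734 -0.1706 r 0.0141
short [ 78. 292.] 3634 0.0303 0.6912 -0.6343 r 0.0988
short [614. 355.] 610 0.0302 0.7853 0.1887 r 0.0232
```

View pics/w1.png

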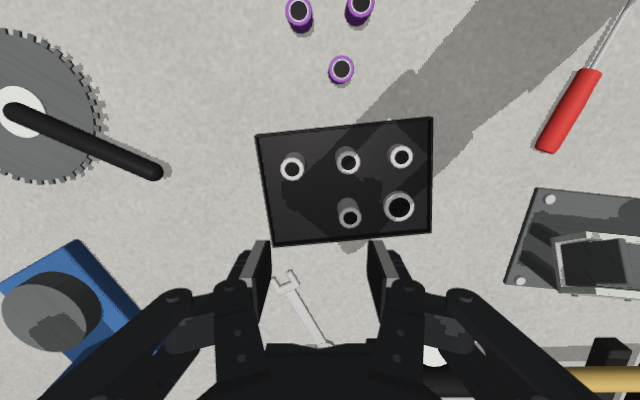

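The wrist view agrees: long bushes at (347,161), (292,168) and (349,216), the short one at (400,156), the wide spacer at (398,207), and the purple ones at the top.

```bash
python3 - <<'E'
from h import *
print(status.get_obs()['eef_pos'].round(4)); rows([.484,-.304,.018],down(0))
E
```

```text
[ 0.485  -0.272   0.2202]
[0.484, -0.304, 0.018] -> [0.1, -3.21, 20.22] [0.0, -0.0, 0.0]
```

```bash
python3 -m handwheel '[[[0.18,0.1,-3.2,8,0,0,0],[0.18,0.1,-3.2,14,0,0,0],[0.18,0.1,-3.2,17,0,0,0],[0.18,0.1,-3.2,20.2,0,0,0],[0.18,0.1,-3.2,20.2,0,0,0],[0.18,0.1,-3.2,20.2,0,0,0],[-1,0.1,-3.2,20.2,0,0,0],[-1,0.1,-3.2,20.2,0,0,0],[-1,0.1,-3.2,20.2,0,0,0]]]'; python3 -m handwheel '[[[-1,0,0,0,0,0,0],[-1,0,0,-6,0,0,0],[-1,0,0,-12,0,0,0],[-1,0,0,-18,0,0,0],[-1,0,0,-22,0,0,0],[-1,0,0,-22,0,0,0]]]'; python3 - <<'E'
from h import *
print(status.get_obs()['opening'])
rows(mouth+.13*n+[0,0,.02],Rm)
rows(mouth+.08*n,Rm)
E
```

```text
time_s: 3.45
eef_pos: [0.4859, -0.3047, 0.0212]
eef_rot: [0.001, 0.0, 1.0, 0.0]
wrist_force: [-0.5, 6.9, 17.2]
opening: 0.004
grasp_force: 8.2
time_s: 4.2
eef_pos: [0.4861, -0.3069, 0.2435]
eef_rot: [0.003, 0.0, 1.0, -0.003]
wrist_force: [-0.5, 0.5, -1.0]
opening: -0.0
grasp_force: 0.0
-0.0003912121855534751
[0.46021817 0.1572254  0.31072847] -> [2.56, 46.36, -7.04] [1.5, -33.9, 6.0]
[0.48829044 0.15422534 0.24946169] -> [-0.21, 46.1, -0.89] [1.5, -33.9, 6.0]
```

The fingers shut on nothing. I'll look before doing anything else.

```bash
python3 look.py w2|grep -E "0\.[45][0-9]* -0\.[23]|short"
```

```text
long [374. 155.] 408 0.0435 0.4765 -0.2379 r 0.0142
long [322. 161.] 395 0.0434 0.4837 -0.3041 r 0.0139
long [375. 207.] 369 0.0435 0.5455 -0.2338 r 0.0141
short [586. 108.] 1527 0.0254 0.4201 0.0258 r 0.0499
short [116. 130.] 2433 0.0319 0.4576 -0.5549 r 0.0931
short [424. 151.] 368 0.0235 0.4732 -0.1706 r 0.0141
short [120. 285.] 3714 0.0303 0.6967 -0.6293 r 0.1048
short [453. 310.] 158 0.0295 0.7273 -0.0962 r 0.0197
short [624. 343.] 570 0.0302 0.784 0.189 r 0.0223
short [606. 388.] 654 0.0305 0.8789 0.1881 r 0.032
```

View pics/w2.png

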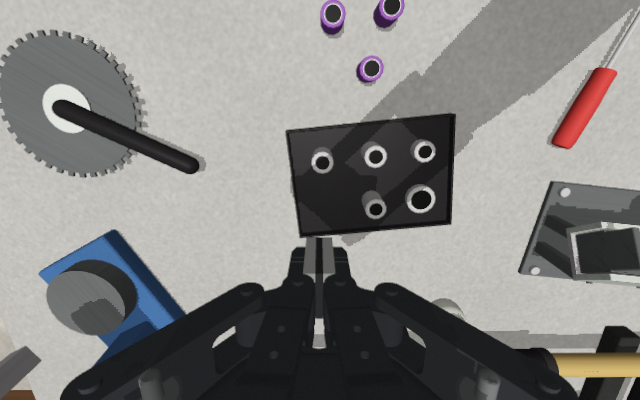

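The bush still stands where it was, at (322,161). I'll go down again in stages and check the state at each.

```bash
python3 -m handwheel '[[[0.18,0.2,0.3,0,0,0,0],[0.18,0.2,0.3,6,0,0,0],[0.18,0.2,0.3,12,0,0,0],[0.18,0.2,0.3,18,0,0,0],[0.18,0.2,0.3,18,0,0,0],[0.18,0.2,0.3,18,0,0,0]]]';  python3 - <<'E'
from h import *
rows([.484,-.304,.018],down(0))
E
python3 look.py w3|grep -E "0\.[45][0-9]* -0\.[23]"
```

```text
time_s: 5.0
eef_pos: [0.4828, -0.3026, 0.0595]
eef_rot: [0.0, 0.0, 1.0, -0.0]
wrist_force: [-0.3, -0.1, 1.0]
opening: 0.591
grasp_force: 0.0
[0.484, -0.304, 0.018] -> [-0.12, -0.14, 4.15] [-0.0, 0.0, -0.0]
long [415. 211.] 1487 0.0434 0.4764 -0.2376 r 0.0144
long [316. 222.] 1375 0.0434 0.4838 -0.304 r 0.0142
short [400. 194.] 307 0.0299 0.4744 -0.2399 r 0.0136
short [317. 200.] 236 0.0305 0.4787 -0.3043 r 0.013
```

View pics/w3.png

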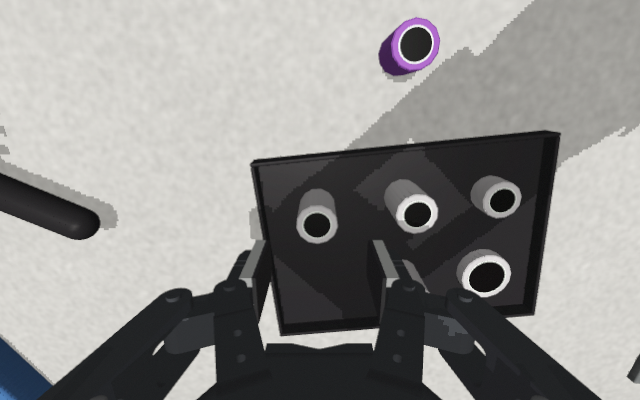

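The bush is at (316,222) and the finger tips at about (255,240) and (380,240). I'll measure where the fingers really are in the tool frame.

```bash
python3 - <<'E'
from h import *
M=T(); c_=cam('wrist'); W=cloud(c_); P=(W-M[:3,3])@M[:3,:3]
print(c_['fx'],c_['cx'],c_['cy'])
m=(P[...,2]>-.06)&(P[...,2]<.012)&(abs(P[...,1])<.06)&(abs(P[...,0])<.05)
for s in (-1,1):
    q=P[m&(P[...,1]*s>0)]
    for a in np.arange(-.06,.015,.006):
        r=q[(q[:,2]>a)&(q[:,2]<=a+.006)]
        if len(r)>5: print(s,round(a*1000),len(r),(r.min(0)*1000).round(),(r.max(0)*1000).round())
E
```

```text
297.5616070003283 318.73678391821124 194.82053417021532
-1 -60 332 [-11. -39. -60.] [ 12. -25. -54.]
-1 -54 311 [-11. -39. -54.] [ 12. -25. -48.]
-1 -48 283 [-11. -39. -48.] [ 12. -25. -42.]
-1 -42 242 [-11. -39. -42.] [ 12. -25. -36.]
-1 -36 174 [-12. -38. -36.] [ 12. -25. -30.]
-1 -30 43 [-10. -28. -30.] [ 10. -25. -26.]
1 -60 332 [-11.  25. -60.] [ 12.  39. -54.]
1 -54 311 [-11.  25. -54.] [ 12.  39. -48.]
1 -48 281 [-11.  25. -48.] [ 12.  39. -42.]
1 -42 251 [-11.  25. -42.] [ 12.  39. -36.]
1 -36 170 [-11.  25. -36.] [ 12.  37. -30.]
1 -30 40 [ -9.  25. -30.] [ 10.  31. -26.]
```

The finger tips actually sit about 26 mm behind the reported TCP, so the first close was on top of the bush. I'll go deeper this time.

```bash
python3 -m handwheel '[[[0.18,-0.1,-0.1,3,0,0,0],[0.18,-0.1,-0.1,5,0,0,0],[0.18,-0.1,-0.1,5.9,0,0,0],[0.18,-0.1,-0.1,5.9,0,0,0],[0.18,-0.1,-0.1,5.9,0,0,0]]]';  python3 -m handwheel '[[[-1,0,0,0,0,0,0],[-1,0,0,0,0,0,0],[-1,0,0,0,0,0,0],[-1,0,0,0,0,0,0]]]';python3 -m handwheel '[[[-1,0,0,-6,0,0,0],[-1,0,0,-12,0,0,0],[-1,0,0,-18,0,0,0],[-1,0,0,-24,0,0,0],[-1,0,0,-24,0,0,0],[-1,0,0,-24,0,0,0]]]';python3 - <<'E'
from h import *
rows(mouth+.13*n,Rm)
rows(mouth+.08*n,Rm)
E
```

```text
time_s: 5.72
eef_pos: [0.4838, -0.3036, 0.0001]
eef_rot: [0.0, 0.0, 1.0, -0.0]
wrist_force: [0.3, -0.4, -0.5]
opening: 0.589
grasp_force: 0.0
time_s: 6.22
eef_pos: [0.4839, -0.3036, 0.0003]
eef_rot: [0.001, 0.0, 1.0, -0.001]
wrist_force: [-0.5, 0.8, 6.3]
opening: 0.305
grasp_force: 59.0
time_s: 6.98
eef_pos: [0.4829, -0.3028, 0.2386]
eef_rot: [-0.0, 0.0, 1.0, 0.0]
wrist_force: [-0.2, -0.4, -0.9]
opening: 0.302
grasp_force: 59.4
[0.46021817 0.1572254  0.29072847] -> [2.29, 46.0, -5.19] [1.8, -34.4, 5.9]
[0.48829044 0.15422534 0.24946169] -> [-0.52, 45.7, -1.06] [1.8, -34.4, 5.9]
```

```bash
python3 -m handwheel '[[[-1,2.3,10,-5.2,0.5,-9,1.5],[-1,2.3,46,-5.2,1.8,-34.4,5.9],[-1,2.3,46,-5.2,1.8,-34.4,5.9],[-1,2.3,46,-5.2,1.8,-34.4,5.9],[-1,2.3,46,-5.2,1.8,-34.4,5.9],[-1,2.3,46,-5.2,1.8,-34.4,5.9],[-1,2.3,46,-5.2,1.8,-34.4,5.9],[-1,2.3,46,-5.2,1.8,-34.4,5.9],[-1,2.3,46,-5.2,1.8,-34.4,5.9],[-1,2.3,46,-5.2,1.8,-34.4,5.9]]]';python3 - <<'E'
from h import *
rows(mouth+.1*n,Rm)
c_=cam('wrist');W=cloud(c_); cv2.imwrite('pics/w4.png',c_['frame']); np.savez('w4.npz',W=W,M=T())
P=(W-mouth)@np.stack([tx,ey,n],1); q=P[(abs(P[...,2])<.006)&(abs(P[...,0])<.035)&(abs(P[...,1])<.035)]*1000
print(len(q),q.min(0),q.max(0),cv2.minEnclosingCircle(q[:,:2].astype(np.float32)))
M=T();P=(W-M[:3,3])@M[:3,:3];q=P[(abs(P[...,1])<.016)&(abs(P[...,0])<.025)&(P[...,2]<.02)&(P[...,2]>-.06)]*1000
print(len(q),q.min(0),q.max(0)); h=q[:,2].max(); e=q[q[:,2]>h-6];print(e.min(0),e.max(0))
E
```

```text
time_s: 8.22
eef_pos: [0.4595, 0.1565, 0.289]
eef_rot: [0.294, 0.05, 0.954, -0.016]
wrist_force: [0.3, 0.6, -1.6]
opening: 0.303
grasp_force: 59.6
[0.47706154 0.15542537 0.2659684 ] -> [-0.16, 0.08, 2.89] [-0.0, -0.2, 0.1]
725 [-22.47352006 -20.73040746  -5.96721829] [21.38945861 22.5408165   2.58878453] ((-0.3188299238681793, 0.9499176740646362), 22.753820419311523)
4640 [-13.58236928 -15.98491591 -59.99845488] [14.94898259 15.99108938 -2.68973721]
[  4.40154356 -12.50887947  -8.68726227] [14.46669143 13.52059915 -2.68973721]
```

View pics/w4.png

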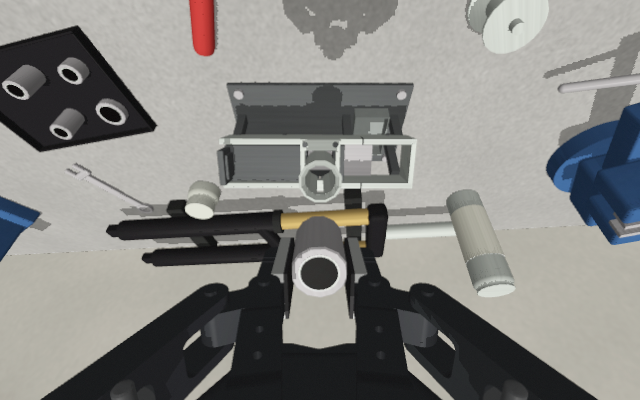

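The picture shows the held bush end at (319,270) and the tube mouth at (321,178). The mouth is within 1 mm of the fit. Now lining up and inserting.

```bash
echo "mouth=mouth-.0003*tx+.0009*ey" >> h.py; python3 - <<'E'
from h import *
rows(mouth+.004*n,Rm)
rows(mouth-.017*n,Rm)
E
```

```text
[0.53080974 0.15058647 0.18656679] -> [-0.08, 0.25, 12.51] [-0.1, -0.1, -0.0]
[0.54260009 0.14932644 0.16923475] -> [-0.08, 0.25, 14.61] [-0.1, -0.1, -0.0]
```

```bash
python3 -m handwheel '[[[-1,-0.1,0.2,5,0,0,0],[-1,-0.1,0.2,10,0,0,0],[-1,-0.1,0.2,12.5,0,0,0],[-1,-0.1,0.2,12.5,0,0,0],[-1,-0.1,0.2,13.2,0,0,0],[-1,-0.1,0.2,13.9,0,0,0],[-1,-0.1,0.2,14.6,0,0,0],[-1,-0.1,0.2,14.6,0,0,0]]]';python3 - <<'E'
from h import *
rows(mouth-.017*n,Rm)
E
```

```text
time_s: 9.28
eef_pos: [0.5431, 0.1499, 0.171]
eef_rot: [0.295, 0.051, 0.954, -0.016]
wrist_force: [-1.1, -1.2, -2.8]
opening: 0.3
grasp_force: 60.0
[0.54260009 0.14932644 0.16923475] -> [0.14, -0.06, 0.12] [0.0, 0.0, -0.0]
```

No contact force, so it's in the bore. Release and back off.

```bash
python3 -m handwheel '[[[0.18,0,0,0,0,0,0],[0.18,0,0,0,0,0,0],[0.18,0,0,0,0,0,0],[0.18,0,0,-6,0,0,0],[0.18,0,0,-12,0,0,0],[0.18,0,0,-12,0,0,0],[0.18,0,0,-12,0,0,0]]]';cat > chk.py <<'E'
from h import *
c_=cam('wrist');W=cloud(c_); P=((W-mouth)@np.stack([tx,ey,n],1))*1000
q=P[(abs(P[...,0])<13)&(abs(P[...,1])<13)&(P[...,2]<30)&(P[...,2]>-150)]
print(len(q),np.histogram(q[:,2],bins=np.arange(-150,31,10))[0])
q=P[(np.hypot(P[...,0],P[...,1])<14)&(P[...,2]<30)&(P[...,2]>-150)];print(np.percentile(q[:,2],[5,25,50,75,95]).round(1))
E
python3 chk.py;python3 - <<'E'
from h import *
rows([.477,-.238,.22],down(0))
E
```

```text
time_s: 10.15
eef_pos: [0.4761, 0.1574, 0.2707]
eef_rot: [0.296, 0.051, 0.954, -0.015]
wrist_force: [0.9, 0.6, -0.6]
opening: 0.591
grasp_force: 0.0
278 [ 0  6  2  1  0 64 14 16 18 19 21 21 25 28 43  0  0  0]
[-92.6 -92.  -91.6 -91.2 -90.3]
[0.477, -0.238, 0.22] -> [-0.78, -39.28, 6.51] [-1.8, 34.3, -5.9]
```

The bush top is at −92 mm (132−40), so the first bush is home in the pocket. Now the second.

```bash
python3 -m handwheel '[[[0.18,-0.8,-39.3,6.5,-1.8,34.3,-5.9],[0.18,-0.8,-39.3,6.5,-1.8,34.3,-5.9],[0.18,-0.8,-39.3,6.5,-1.8,34.3,-5.9],[0.18,-0.8,-39.3,6.5,-1.8,34.3,-5.9],[0.18,-0.8,-39.3,6.5,-1.8,34.3,-5.9],[0.18,-0.8,-39.3,6.5,-1.8,34.3,-5.9],[0.18,-0.8,-39.3,6.5,-1.8,34.3,-5.9],[0.18,-0.8,-39.3,6.5,-1.8,34.3,-5.9],[0.18,-0.8,-39.3,6.5,-1.8,34.3,-5.9]]]';python3 look.py w5|grep -E "0\.[45][0-9]* -0\.[23]";python3 - <<'E'
from h import *
rows([.4765,-.238,.0],down(0))
E
```

```text
time_s: 11.32
eef_pos: [0.4768, -0.2375, 0.2193]
eef_rot: [-0.0, 0.001, 1.0, 0.001]
wrist_force: [1.3, -0.1, 0.2]
opening: 0.593
grasp_force: 0.0
long [318. 168.] 442 0.0434 0.4764 -0.238 r 0.0141
long [321. 222.] 404 0.0434 0.5459 -0.2333 r 0.0141
[0.4765, -0.238, 0.0] -> [0.07, -0.12, 22.0] [0.1, 0.0, 0.0]
```

```bash
python3 -m handwheel '[[[0.18,0,-0.1,6,0,0,0],[0.18,0,-0.1,12,0,0,0],[0.18,0,-0.1,17,0,0,0],[0.18,0,-0.1,20,0,0,0],[0.18,0,-0.1,22,0,0,0],[0.18,0,-0.1,22,0,0,0],[0.18,0,-0.1,22,0,0,0],[0.18,0,-0.1,22,0,0,0]]]';  python3 -m handwheel '[[[-1,0,0,0,0,0,0],[-1,0,0,0,0,0,0],[-1,0,0,0,0,0,0],[-1,0,0,0,0,0,0]]]';python3 -m handwheel '[[[-1,0,0,-6,0,0,0],[-1,0,0,-12,0,0,0],[-1,0,0,-18,0,0,0],[-1,0,0,-24,0,0,0],[-1,0,0,-24,0,0,0],[-1,0,0,-24,0,0,0]]]';python3 - <<'E'
from h import *
rows(mouth+.10*n,Rm)
E
```

```text
time_s: 12.38
eef_pos: [0.4788, -0.2395, 0.0025]
eef_rot: [0.002, -0.0, 1.0, -0.001]
wrist_force: [-0.1, -0.8, -0.6]
opening: 0.587
grasp_force: 0.0
time_s: 12.88
eef_pos: [0.4785, -0.2396, 0.0022]
eef_rot: [0.002, 0.0, 1.0, -0.0]
wrist_force: [-0.8, 1.4, 6.1]
opening: 0.301
grasp_force: 58.6
time_s: 13.62
eef_pos: [0.477, -0.2388, 0.2405]
eef_rot: [0.001, 0.0, 1.0, 0.0]
wrist_force: [-0.2, 0.2, -2.0]
opening: 0.303
grasp_force: 59.2
[0.47691097 0.15634658 0.26579901] -> [0.02, 39.51, -2.51] [1.8, -34.3, 5.9]
```

```bash
python3 -m handwheel '[[[-1,0,39.5,-2.5,1.8,-34.3,5.9],[-1,0,39.5,-2.5,1.8,-34.3,5.9],[-1,0,39.5,-2.5,1.8,-34.3,5.9],[-1,0,39.5,-2.5,1.8,-34.3,5.9],[-1,0,39.5,-2.5,1.8,-34.3,5.9],[-1,0,39.5,-2.5,1.8,-34.3,5.9],[-1,0,39.5,-2.5,1.8,-34.3,5.9],[-1,0,39.5,-2.5,1.8,-34.3,5.9],[-1,0,39.5,-2.5,1.8,-34.3,5.9]]]';cat > held.py <<'E'
from h import *
rows(mouth+.006*n,Rm); rows(mouth-.019*n,Rm)
M=T();c_=cam('wrist');W=cloud(c_);P=(W-M[:3,3])@M[:3,:3];q=P[(abs(P[...,1])<.016)&(abs(P[...,0])<.025)&(P[...,2]<.02)&(P[...,2]>-.06)]*1000
h=np.percentile(q[:,2],99.5); e=q[q[:,2]>h-2];print(h,cv2.minEnclosingCircle(e[:,:2].astype(np.float32)))
E
python3 held.py
```

```text
time_s: 14.75
eef_pos: [0.4765, 0.1554, 0.2638]
eef_rot: [0.294, 0.051, 0.954, -0.016]
wrist_force: [-0.2, -0.5, -1.0]
opening: 0.302
grasp_force: 59.5
[0.52968685 0.15070647 0.18821746] -> [-0.16, 0.1, 9.26] [-0.0, -0.2, 0.0]
[0.54372298 0.14920644 0.16758407] -> [-0.17, 0.1, 11.76] [-0.0, -0.2, 0.0]
-2.3038760127800857 ((7.061081886291504, 0.7514472007751465), 12.821961402893066)
```

```bash
python3 -m handwheel '[[[-1,-0.3,0.1,5,0,0,0],[-1,-0.3,0.1,9.2,0,0,0],[-1,-0.3,0.1,9.2,0,0,0],[-1,-0.3,0.1,10,0,0,0],[-1,-0.3,0.1,10.7,0,0,0],[-1,-0.3,0.1,11.5,0,0,0],[-1,-0.3,0.1,11.5,0,0,0],[-1,-0.3,0.1,11.5,0,0,0]]]';python3 - <<'E'
from h import *
rows(mouth-.017*n,Rm)
E
```

```text
time_s: 15.8
eef_pos: [0.5445, 0.1497, 0.173]
eef_rot: [0.295, 0.051, 0.954, -0.016]
wrist_force: [-1.1, -1.9, -3.0]
opening: 0.303
grasp_force: 59.7
[0.54260009 0.14932644 0.16923475] -> [0.36, -0.06, 0.21] [0.0, 0.0, -0.0]
```

```bash
python3 -m handwheel '[[[0.18,0,0,0,0,0,0],[0.18,0,0,0,0,0,0],[0.18,0,0,0,0,0,0],[0.18,0,0,-6,0,0,0],[0.18,0,0,-12,0,0,0],[0.18,0,0,-12,0,0,0],[0.18,0,0,-12,0,0,0]]]';python3 chk.py;python3 - <<'E'
from h import *
rows([.5459,-.2333,.22],down(0))
E
```

```text
time_s: 16.68
eef_pos: [0.4773, 0.1571, 0.2721]
eef_rot: [0.296, 0.051, 0.954, -0.015]
wrist_force: [-0.4, -0.0, -1.1]
opening: 0.592
grasp_force: 0.0
456 [  0   4   1   1   0   0   0   2  16 290  30  22  21  27  42   0   0   0]
[-52.5 -51.9 -51.4 -51.  -50.3]
[0.5459, -0.2333, 0.22] -> [-6.21, -38.06, 10.41] [-1.8, 34.3, -5.9]
```

The second bush is stacked, with its top at −52 mm. Now the third.

```bash
python3 -m handwheel '[[[0.18,-6.2,-38.1,10.4,-1.8,34.3,-5.9],[0.18,-6.2,-38.1,10.4,-1.8,34.3,-5.9],[0.18,-6.2,-38.1,10.4,-1.8,34.3,-5.9],[0.18,-6.2,-38.1,10.4,-1.8,34.3,-5.9],[0.18,-6.2,-38.1,10.4,-1.8,34.3,-5.9],[0.18,-6.2,-38.1,10.4,-1.8,34.3,-5.9],[0.18,-6.2,-38.1,10.4,-1.8,34.3,-5.9],[0.18,-6.2,-38.1,10.4,-1.8,34.3,-5.9],[0.18,-6.2,-38.1,10.4,-1.8,34.3,-5.9]]]';python3 look.py w6|grep -E "0\.[45][0-9]* -0\.[23]";python3 - <<'E'
from h import *
rows([.5459,-.2333,.0],down(0))
E
```

```text
time_s: 17.85
eef_pos: [0.5454, -0.233, 0.219]
eef_rot: [-0.001, 0.0, 1.0, 0.001]
wrist_force: [-0.0, 0.3, -1.2]
opening: 0.594
grasp_force: 0.0
long [318. 169.] 447 0.0435 0.5458 -0.2335 r 0.014
[0.5459, -0.2333, 0.0] -> [-0.03, -0.11, 21.97] [0.1, -0.0, 0.0]
```

```bash
python3 -m handwheel '[[[0.18,0,-0.1,6,0,0,0],[0.18,0,-0.1,12,0,0,0],[0.18,0,-0.1,17,0,0,0],[0.18,0,-0.1,20,0,0,0],[0.18,0,-0.1,22,0,0,0],[0.18,0,-0.1,22,0,0,0],[0.18,0,-0.1,22,0,0,0],[0.18,0,-0.1,22,0,0,0]]]';  python3 -m handwheel '[[[-1,0,0,0,0,0,0],[-1,0,0,0,0,0,0],[-1,0,0,0,0,0,0],[-1,0,0,0,0,0,0]]]';python3 -m handwheel '[[[-1,0,0,-6,0,0,0],[-1,0,0,-12,0,0,0],[-1,0,0,-18,0,0,0],[-1,0,0,-24,0,0,0],[-1,0,0,-24,0,0,0],[-1,0,0,-24,0,0,0]]]';python3 - <<'E'
from h import *
rows(mouth+.10*n,Rm)
E
```

```text
time_s: 18.9
eef_pos: [0.5477, -0.2353, 0.0028]
eef_rot: [0.002, 0.0, 1.0, -0.001]
wrist_force: [0.4, 0.1, 0.8]
opening: 0.587
grasp_force: 0.0
time_s: 19.4
eef_pos: [0.5473, -0.2351, 0.0023]
eef_rot: [0.002, 0.0, 1.0, -0.001]
wrist_force: [-0.5, 1.0, 6.5]
opening: 0.302
grasp_force: 58.8
time_s: 20.15
eef_pos: [0.5456, -0.2343, 0.2404]
eef_rot: [0.001, 0.0, 1.0, 0.0]
wrist_force: [-0.3, 0.1, -2.7]
opening: 0.3
grasp_force: 59.2
[0.47691097 0.15634658 0.26579901] -> [6.88, 39.07, -2.54] [1.8, -34.3, 5.9]
```

```bash
python3 -m handwheel '[[[-1,6.9,39.1,-2.5,1.8,-34.3,5.9],[-1,6.9,39.1,-2.5,1.8,-34.3,5.9],[-1,6.9,39.1,-2.5,1.8,-34.3,5.9],[-1,6.9,39.1,-2.5,1.8,-34.3,5.9],[-1,6.9,39.1,-2.5,1.8,-34.3,5.9],[-1,6.9,39.1,-2.5,1.8,-34.3,5.9],[-1,6.9,39.1,-2.5,1.8,-34.3,5.9],[-1,6.9,39.1,-2.5,1.8,-34.3,5.9],[-1,6.9,39.1,-2.5,1.8,-34.3,5.9]]]';python3 held.py
```

```text
time_s: 21.28
eef_pos: [0.4764, 0.1558, 0.2639]
eef_rot: [0.294, 0.051, 0.954, -0.016]
wrist_force: [-0.2, -0.8, -1.6]
opening: 0.304
grasp_force: 59.5
[0.52968685 0.15070647 0.18821746] -> [-0.16, 0.07, 9.27] [-0.0, -0.1, 0.0]
[0.54372298 0.14920644 0.16758407] -> [-0.17, 0.07, 11.77] [-0.0, -0.1, 0.0]
-2.4366947329998756 ((6.019793510437012, 0.8452835083007812), 12.960107803344727)
```

```bash
python3 -m handwheel '[[[-1,-0.3,0.1,5,0,0,0],[-1,-0.3,0.1,9.2,0,0,0],[-1,-0.3,0.1,9.2,0,0,0],[-1,-0.3,0.1,10,0,0,0],[-1,-0.3,0.1,10.7,0,0,0],[-1,-0.3,0.1,11.5,0,0,0],[-1,-0.3,0.1,11.5,0,0,0],[-1,-0.3,0.1,11.5,0,0,0]]]' && python3 -m handwheel '[[[0.18,0,0,0,0,0,0],[0.18,0,0,0,0,0,0],[0.18,0,0,0,0,0,0],[0.18,0,0,-6,0,0,0],[0.18,0,0,-12,0,0,0],[0.18,0,0,-12,0,0,0],[0.18,0,0,-12,0,0,0]]]';python3 chk.py;python3 - <<'E'
from h import *
# thumb plate: points with feeder coords around 125 mm -y of tube
c_=cam('wrist')
for nm,W in (('wrist',cloud(c_)),('top',np.load('top0.npz')['W']),('side',np.load('side0.npz')['W'])):
    P=(W-mouth)@np.stack([tx,ey,n],1)*1000
    q=P[(P[...,1]<-75)&(P[...,1]>-160)&(abs(P[...,0])<60)&(P[...,2]>-110)&(P[...,2]<-20)]
    print(nm,len(q))
    for lo in range(-102,-55,6):
        r=q[(q[:,2]>lo)&(q[:,2]<=lo+6)]
        if len(r)>3: print(lo,len(r),np.percentile(r,2,0).round(),np.percentile(r,98,0).round())
cv2.imwrite('pics/w7.png',c_['frame'])
E
```

```text
time_s: 22.32
eef_pos: [0.5437, 0.15, 0.1726]
eef_rot: [0.295, 0.051, 0.954, -0.016]
wrist_force: [-2.2, -3.2, -4.0]
opening: 0.303
grasp_force: 59.9
time_s: 23.2
eef_pos: [0.477, 0.1577, 0.272]
eef_rot: [0.296, 0.051, 0.954, -0.015]
wrist_force: [-0.4, -0.1, 0.0]
opening: 0.588
grasp_force: 0.0
653 [  0   3   2   1   0   0   0   0   0   0   0   1  16 573  57   0   0   0]
[-12.7 -11.9 -11.5 -11.  -10.4]
wrist 2625
-102 98 [ -33. -126. -102.] [ 26. -76. -96.]
-96 1496 [ -32. -121.  -94.] [ 30. -76. -90.]
-90 423 [ -33. -128.  -90.] [ 32. -76. -85.]
-84 58 [ -22. -122.  -84.] [  20. -114.  -79.]
-78 71 [ -22. -121.  -78.] [  20. -114.  -72.]
-72 120 [ -22. -119.  -72.] [  18. -114.  -66.]
-66 311 [ -22. -125.  -66.] [  20. -115.  -60.]
top 458
-102 31 [ -27. -130. -101.] [ 35. -82. -96.]
-96 286 [ -32. -124.  -96.] [ 33. -76. -90.]
-90 45 [ -30. -128.  -90.] [ 33. -76. -86.]
-84 4 [  16. -123.  -83.] [  22. -116.  -81.]
-78 4 [  16. -124.  -77.] [  22. -116.  -75.]
-72 15 [ -14. -124.  -71.] [  22. -114.  -67.]
-66 40 [ -21. -125.  -66.] [  22. -117.  -60.]
-60 5 [  -9. -125.  -60.] [  16. -119.  -57.]
side 538
-102 54 [ -28. -133. -101.] [ 33. -83. -96.]
-96 159 [ -31. -132.  -95.] [ 34. -76. -90.]
-90 79 [ -31. -131.  -90.] [ 34. -76. -84.]
-84 31 [ -16. -128.  -83.] [  23. -122.  -78.]
-78 34 [ -20. -128.  -78.] [  22. -121.  -72.]
-72 28 [ -18. -128.  -72.] [  22. -123.  -66.]
-66 59 [ -20. -128.  -66.] [  21. -119.  -60.]
```

View pics/w7.png

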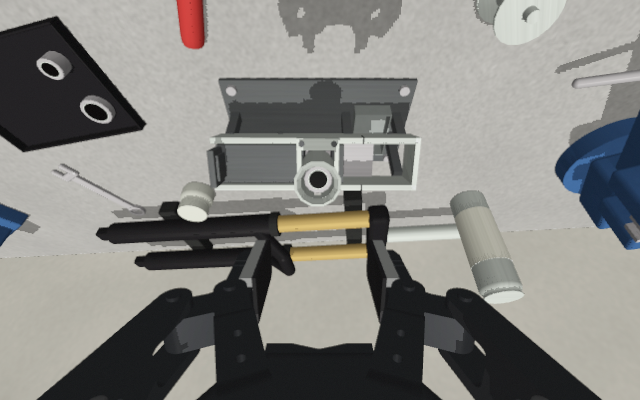

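All three bushes are in: the top one is at −12 mm and the tube mouth at (318,180) is full. The thumb plate is at (213,163), spanning n −88 to −60 mm, with its outer face at −125 mm. I'll push it with the shut fingers turned 90°.

```bash
cat >> h.py <<'E'
Rp=np.stack([ey,tx,-n],1)
def fp(): return ((T()[:3,3]-mouth)@np.stack([tx,ey,n],1)*1000).round(1)
E
python3 - <<'E'
from h import *
print(status.get_obs()['q'].round(2),fp()); rows(mouth-.165*ey+.06*n,Rp)
E
```

```text
[ 0.2  -0.43  2.15 -0.23  0.86 -1.17] [  2.    0.8 103.8]
[ 0.48183522 -0.01011923  0.23278559] -> [0.19, -16.58, 4.38] [-0.1, -0.1, 90.0]
```

```bash
python3 -m handwheel '[[[-1,0.2,-16.6,4.4,0,0,90],[-1,0.2,-16.6,4.4,0,0,90],[-1,0.2,-16.6,4.4,0,0,90],[-1,0.2,-16.6,4.4,0,0,90],[-1,0.2,-16.6,4.4,0,0,90],[-1,0.2,-16.6,4.4,0,0,90],[-1,0.2,-16.6,4.4,0,0,90],[-1,0.2,-16.6,4.4,0,0,90],[-1,0.2,-16.6,4.4,0,0,90],[-1,0.2,-16.6,4.4,0,0,90]]]';python3 - <<'E'
from h import *
print(fp(),status.get_obs()['q'].round(2)); rows(mouth-.150*ey-.096*n,Rp)
M=T(); c_=cam('wrist'); W=cloud(c_); P=(W-M[:3,3])@M[:3,:3]*1000
q=P[(P[...,2]>-60)&(P[...,2]<10)&(abs(P[...,1])<30)&(abs(P[...,0])<30)]
print(len(q),q.min(0),q.max(0))
P=(W-mouth)@np.stack([tx,ey,n],1)*1000
q=P[(P[...,1]<-110)&(P[...,1]>-140)&(abs(P[...,0])<18)&(P[...,2]>-80)&(P[...,2]<-56)]
print(len(q),np.percentile(q,[1,50,99],axis=0).round(1))
E
```

```text
time_s: 24.55
eef_pos: [0.4819, -0.0102, 0.2324]
eef_rot: [0.219, 0.711, 0.639, 0.197]
wrist_force: [0.4, -0.1, -0.1]
opening: -0.0
grasp_force: 0.0
[  -0.2 -165.1   59.6] [-0.38 -0.54  2.29  0.21  0.83 -0.37]
[ 0.57101467 -0.00456434  0.10403323] -> [1.5, 0.05, 15.56] [-0.1, -0.0, -0.0]
1805 [-10.74362131 -13.62024593 -59.99327455] [ 12.54609805  13.67042942 -26.86020078]
462 [[-1.730e+01 -1.245e+02 -7.190e+01]
 [-1.000e-01 -1.187e+02 -6.220e+01]
 [ 1.720e+01 -1.139e+02 -6.010e+01]]
```

```bash
python3 -m handwheel '[[[-1,1.5,0,6,0,0,0],[-1,1.5,0,12,0,0,0],[-1,1.5,0,16,0,0,0],[-1,1.5,0,16,0,0,0],[-1,1.5,0,16,0,0,0]]]';python3 -m handwheel '[[[-1,0.6,0,0,0,0,0],[-1,1.2,0,0,0,0,0],[-1,1.7,0,0,0,0,0],[-1,2.2,0,0,0,0,0],[-1,2.2,0,0,0,0,0]]]'; cat > sh.py <<'E'
from h import *
import sys
o=status.get_obs();print('fp',fp(),o['wrist_force'].round(1))
for nm in ('wrist','top','side'):
    c_=cam(nm);W=cloud(c_); P=(W-mouth)@np.stack([tx,ey,n],1)*1000
    q=P[(P[...,1]<0)&(P[...,1]>-135)&(P[...,0]>15)&(P[...,0]<20)&(P[...,2]>-80)&(P[...,2]<-58)]
    if len(q): print(nm,len(q),np.percentile(q[:,1],[2,50,98]).round(1))
    if len(sys.argv)>1: cv2.imwrite(f'pics/{sys.argv[1]}_{nm}.png',c_['frame']); np.savez(f'{sys.argv[1]}_{nm}.npz',P=P,f=c_['frame'])
E
python3 sh.py s1
```

```text
time_s: 25.22
eef_pos: [0.5738, -0.0047, 0.1024]
eef_rot: [0.22, 0.71, 0.639, 0.198]
wrist_force: [0.3, -0.5, -0.1]
opening: -0.0
grasp_force: 0.0
time_s: 25.85
eef_pos: [0.5772, 0.0168, 0.1041]
eef_rot: [0.222, 0.71, 0.638, 0.199]
wrist_force: [-1.8, -5.9, 3.9]
opening: -0.0
grasp_force: 2.6
fp [   3.2 -128.1  -98.1] [-1.8 -5.9  3.9]
wrist 495 [-120.9 -108.7  -10.5]
top 16 [-110.7  -10.9   -4.4]
side 42 [-133.8 -115.7   -6.3]
```

```bash
python3 -m handwheel '[[[-1,0.6,0,0,0,0,0],[-1,1.2,0,0,0,0,0],[-1,1.8,0,0,0,0,0],[-1,2.4,0,0,0,0,0],[-1,3,0,0,0,0,0],[-1,3.6,0,0,0,0,0],[-1,3.6,0,0,0,0,0],[-1,3.6,0,0,0,0,0]]]'; sed -i 's/(P\[...,1\]<0)/(P[...,1]<-45)/;s/>15)&(P\[...,0\]<20)&(P\[...,2\]>-80)/>-20)\&(P[...,0]<20)\&(P[...,2]>-66)/' sh.py; python3 sh.py s2; python3 - <<'E'
from h import *
import glob
for s in ('s1','s2'):
  for nm in ('wrist','top','side'):
    D=np.load(f'{s}_{nm}.npz');P=D['P']
    q=P[(P[...,1]<-45)&(P[...,1]>-135)&(abs(P[...,0])<20)&(P[...,2]>-66)&(P[...,2]<-58)]
    if len(q): print(s,nm,len(q),np.percentile(q[:,1],[2,50,98]).round(1))
E
```

```text
time_s: 27.0
eef_pos: [0.5811, 0.0528, 0.1039]
eef_rot: [0.221, 0.71, 0.638, 0.199]
wrist_force: [-0.8, -4.6, 4.0]
opening: 0.001
grasp_force: 2.4
fp [  3.2 -91.9 -98.3] [-0.8 -4.6  4. ]
wrist 1913 [-84.9 -76.1 -70.7]
top 12 [-77.2 -74.2 -72.2]
side 38 [-105.3 -100.4  -76.5]
s1 wrist 1937 [-121.1 -112.3 -106.8]
s1 top 20 [-114.4 -110.4 -106.5]
s1 side 20 [-134.7 -121.5 -110.8]
s2 wrist 1913 [-84.9 -76.1 -70.7]
s2 top 12 [-77.2 -74.2 -72.2]
s2 side 38 [-105.3 -100.4  -76.5]
```

```bash
python3 -m handwheel '[[[-1,0.4,0,0,0,0,0],[-1,0.8,0,0,0,0,0],[-1,0.8,0,0,0,0,0],[-1,0.8,0,0,0,0,0]]]'; python3 sh.py s3; python3 - <<'E'
from h import *
D=np.load('s3_wrist.npz');P=D['P'];f=D['f']
m=(abs(P[...,1]-55)<25)&(abs(P[...,0])<45)&(P[...,2]>-110)&(P[...,2]<-75)
v,u=np.where(m);print(len(v),u.min(),u.max(),v.min(),v.max())
D=np.load('s3_top.npz');P=D['P']
m=(abs(P[...,1]-55)<25)&(abs(P[...,0])<45)&(P[...,2]>-110)&(P[...,2]<-75)
v,u=np.where(m);print(len(v),u.min(),u.max(),v.min(),v.max())
E
```

```text
time_s: 27.65
eef_pos: [0.5818, 0.0606, 0.1034]
eef_rot: [0.221, 0.71, 0.638, 0.199]
wrist_force: [-0.2, -5.9, 4.5]
opening: -0.001
grasp_force: 3.0
fp [  2.8 -84.  -98.7] [-0.2 -5.9  4.5]
wrist 1913 [-77.1 -68.2 -62.6]
top 9 [-68.9 -65.9 -65.2]
side 39 [-97.3 -92.2 -70.2]Traceback (most recent call last):
  File "<stdin>", line 4, in <module>
    return umr_minimum(a, axis, None, out, keepdims, initial, where)
ValueError: zero-size array to reduction operation minimum which has no identity
```

View pics/s3_wrist.png

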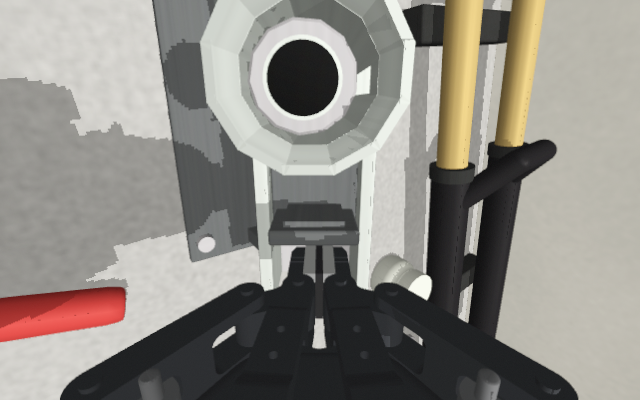

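The wrist view shows the plate top at (314,225) against the fingers, and the tube hides the line. Travel is about 51.5 mm. I'll add 2 mm, back off, and look straight at the line and the mark.

```bash
python3 -m handwheel '[[[-1,0.1,0,0,0,0,0],[-1,0.2,0,0,0,0,0],[-1,0.2,0,0,0,0,0],[-1,-1.5,0,0,0,0,0],[-1,-2,0,-6,0,0,0],[-1,-2,0,-12,0,0,0],[-1,-2,0,-16,0,0,0],[-1,-2,0,-16,0,0,0]]]'; python3 - <<'E'
from h import *
print(fp()); rows(mouth+.02*tx+.07*ey+.06*n,Rm)
E
```

```text
time_s: 28.8
eef_pos: [0.4895, 0.0512, 0.238]
eef_rot: [0.222, 0.709, 0.638, 0.2]
wrist_force: [0.0, -0.3, 0.5]
opening: 0.002
grasp_force: 0.0
[   3.9 -103.3   63.7]
[0.52322053 0.22179612 0.24407844] -> [17.32, 1.62, 0.4] [0.4, 0.3, -90.0]
```

```bash
python3 -m handwheel '[[[-1,17.3,1.6,0.4,0,0,-90],[-1,17.3,1.6,0.4,0,0,-90],[-1,17.3,1.6,0.4,0,0,-90],[-1,17.3,1.6,0.4,0,0,-90],[-1,17.3,1.6,0.4,0,0,-90],[-1,17.3,1.6,0.4,0,0,-90],[-1,17.3,1.6,0.4,0,0,-90],[-1,17.3,1.6,0.4,0,0,-90],[-1,17.3,1.6,0.4,0,0,-90],[-1,17.3,1.6,5,0,0,-90]]]'; python3 - <<'E'
from h import *
print(fp())
c_=cam('wrist'); f=c_['frame']; W=cloud(c_); P=(W-mouth)@np.stack([tx,ey,n],1)*1000
np.savez('m.npz',P=P,f=f)
# rectified ortho picture of plane n=-90 : ey -20..100, tx -45..45, 6 px/mm
K=np.array([[c_['fx'],0,c_['cx']],[0,c_['fy'],c_['cy']],[0,0,1]])
s=6; A,B=np.meshgrid(np.arange(100,-20,-1/s),np.arange(45,-45,-1/s))
X=mouth+B[...,None]/1000*tx+A[...,None]/1000*ey-.090*n
Ei=np.linalg.inv(c_['E']); X=X.reshape(-1,3)
uv=cv2.projectPoints(X,cv2.Rodrigues(Ei[:3,:3])[0],Ei[:3,3],K,np.array(c_['dist']))[0].reshape(*A.shape,2).astype(np.float32)
o=cv2.remap(f,uv,None,cv2.INTER_CUBIC); cv2.imwrite('pics/ortho.png',o); print(o.shape)
E
```

```text
time_s: 30.05
eef_pos: [0.5497, 0.2199, 0.2034]
eef_rot: [0.297, 0.05, 0.953, -0.014]
wrist_force: [0.5, 0.8, -0.2]
opening: -0.003
grasp_force: 0.0
[18.9 70.9 11.4]
(540, 720, 3)
```

View pics/ortho.png

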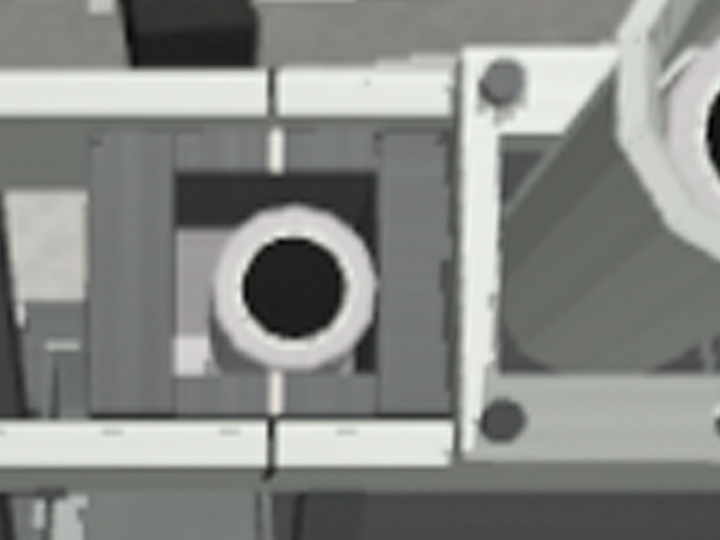

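The ortho view shows the bush in the pocket at (295,287). The line (u≈276) meets the ready mark (u≈271), about 0.8 mm short of centre and not past it. Their widths overlap, and the robot is clear of everything. Handing in.

```bash
python3 -c "
from bench import ctrl; print(ctrl.hand_in())"
```

```text
the job is handed in; nothing more can be done
None
```

All three long bushes are loaded in the feeder, with the first in the pocket and two stacked on it, and the shuttle line meets the ready mark (about 0.8 mm short of centre, not past it); the job is handed in at about 30 s, with no result reported back.

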